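Snug a heat-sink clamp by walking its star wheel through the slot

ROBOT

A 6-joint arm with a two-finger parallel gripper is mounted at the origin on the work surface. World frame = base frame: x ahead of the robot, y to its left, z up, the work surface at z = 0. Lengths are in m, angles in rad, forces in N, time in s.
With the tool pointing down it reaches from about 0.3 to 0.775 m from the base axis. Payload 14.6 kg.
Tool frame: the origin (TCP) lies at the very end of the fingers, on their centre line; the grasp point (between the pads) lies 19 mm behind it (bot.pinch_z is the distance from the TCP to the grasp point, in m); z points along the fingers, y is the line along which they close (so a half turn about z gives the same grasp; the last joint's range is limited). The gripper opens to 94 mm and grips with 3 to 60 N. Pads are 16 mm wide; open, the fingers measure 119 mm over their backs; the gripper's body (75 mm by 177 mm) begins 78 mm behind the grasp point.
Start: joints at [-0.067, 0.3, 1.521, -0, 1.321, -0.067], TCP at [0.55, -0, 0.183] pointing down, gripper open.
Joint ranges: [-3.03, 3.03], [-0.79, 2.21], [0.23, 2.52], [-1.04, 4.18], [0, 3.07], [-2.55, 2.55]. Speed limits (rad/s): [2.22, 2.22, 2.57, 3.14, 3.14, 3.14].

INTERFACE

Orientations are given as a unit quaternion [w, x, y, z].
In Python, from station import state, viewer, bot gives the robot as it stands. The module is installed in compiled form; this text tells all that it offers.
- The arm moves only by the tool carry_out, never from a script. Its argument "rows" is a list of rows, each a list of 2 entries, a list of its own where there are three numbers: the shift along the tool's x, y, z scaled (see below), then the turn, a rotation vector about the tool's x, y, z scaled (see below). A call has exactly 10 rows; each row is the pose to reach, as a shift and turn from the pose commanded when the call began, along the tool's axes at that moment; what a row does not reach only later rows make up. The controller multiplies each number of a shift by 100 mm and each number of a turn by pi/2 rad. A row lasts 1/12 s, in which the tool goes at most 41.7 mm and 7.16 degrees, less where a joint would pass 70% of its speed; a pose out of reach is approached as far as the arm can. A call with a number of a shift or a turn outside -1 to 1 is refused whole. A call with a gripper value outside its range is refused whole. "jaw" is the closure, from 0 (fully open) to 1 (shut), set as the call begins (left out, the last holds). The fingers move at their own pace and stop on an object; the grip force is fixed at half the most. Time passes only in rows, so rows that repeat a pose let the fingers close, or fill a call up. It gives the time, the measured TCP pose, the force, the opening and the grip force at its end, in the units of the state.
- state(): the state, without advancing time (a new reading comes with each control period).
- viewer.camera(name): name is "scene" or "side" or "wrist"; returns the picture (480x640x3 uint8, red, green, blue); there is no depth.
- viewer.get_calibration(name): a dict with "fx", "fy", "cx", "cy" (pixels), "view" (4x4, takes a point from world to camera coordinates). Camera axes: x right, y down, z forward; pixel columns grow to the right and rows downward; lengths in m; the calibration is good to about 2 mm. A picture is of the moment at which its call begins: read the wrist's pose just before it. get_calibration takes no time and is no camera call; for the wrist camera it gives the pose at the moment of the call.
- bot.close_job(): hands the job in; it is judged then, once.
The state is a dict: "time": time; "qpos": joint angles; "joint_velocities": joint speeds; "tau": joint torques, N m; "position": TCP position; "orientation": TCP orientation; "contact_force": force on the tool from outside, world axes, zero at the start; "wrist_torque": the same for the moment, N m; "grip_width": opening from 0.0 (shut) to 1.0 (fully open); "grasp_force": force on a finger pad.
Only numpy, scipy, OpenCV 4.12 (cv2) and the standard library are available. Lean on these libraries where they do the work, as an engineer would, in place of code of your own. Each camera call takes 0.05 s, during which the arm holds its last target. There are 200 camera calls.

TASK

Take the yellow-handled adjuster blade out of its stand, reach down through the slot in the cover of the clamp jig and gently walk the star wheel round, a tooth at a time in the direction of the green arrow, until the red pad grips the heat sink: carry on about one and a half teeth past first touch, and do not over-tighten. Then put the blade back in its stand and let go. Use only the blade on the mechanism, never force it against the jig, and leave the fan, capacitor and screw bin alone.

Things in the scene. Friction and masses are not known exactly. Their poses are not given: they have to be found in the camera images.
- jig: Clamp jig, fixed: base plate 110 x 205 x 10 mm with a grey housing (96 x 52 mm, top 84 mm above the bench) over the star wheel, and an aluminium fence. Origin on the bench, straight under the middle of wheel and slot. x axis: along the slot, the way the green arrow points, the tightening direction; y: from the wheel towards pad, heat sink and fence; z up
- wheel_axle (a point): Centre of the brass star wheel inside the housing, 45 mm above the bench; axes as the jig's, the axle lies along y. 8 teeth, each 6 mm thick and 14 mm wide, tips at 30 mm radius, roots at 18 mm; its starting angle is unknown. Pushing an uppermost tooth towards +x tightens. It stays where left (friction, no clicks). One tooth = 45 degrees, about 23 mm at the tips, 4.7 mm of pad travel
- screw_end (a point): Where the pad's screw leaves the housing, 45 mm above the bench, fixed to the jig. With the blade tip 7 mm below the highest tooth tip, turning takes a push along the slot of 7 N (blade near mid-slot) to 8 N (blade 15 mm past) while the pad is free; after touch the pad's 2 N/mm spring adds 9.5 N per tooth. Good grip 14 N (9 to 19): push 10 N (mid-slot) to 12 N (15 mm past)
- slot (a point): Middle of the slot in the top face of the jig's cover, 84 mm above the bench; axes as the jig's. The slot is 60 mm long (x) and 16 mm wide (y), the cover 4 mm thick; the topmost tooth tip can lie 9 mm below this point
- pad: Red round pad, 30 mm diameter, on the sprung screw end, 45 mm above the bench; origin at the centre of the face that presses the heat sink. Moves along the jig's +y when the wheel is tightened, 1 to 11 mm short of the heat sink at the start
- heat_sink_mid (a point): Middle of the loose finned aluminium heat sink, 80 x 63 x 56 mm (x, y, z), 0.35 kg, standing on the jig's base plate against the fence; axes as the jig's. Its face towards the pad lies 31.5 mm from this point
- blade_handle (a point): Centre of the yellow square handle (24 x 24 mm, 56 mm high) of the adjuster blade, which stands upright in its stand, 80 mm above the bench at the start; z up along the handle. Below the handle a steel blade 5 mm thick (x) and 10 mm wide (y) reaches 44 mm down. Mass about 0.1 kg
- blade_tip (a point): Lower end of the blade, on its centre line, 72 mm below the handle centre; axes as the handle's (x across the 5 mm thickness, y along the 10 mm width)
- stand: Fixed black stand 64 x 64 x 52 mm; origin at the centre of its underside; axes those of the blade as stored
- stand_hole0 (a point): Mouth of the stand's pocket, centre of its top face, 52 mm above the bench: 13 mm (x) by 18 mm (y), 48 mm deep, rim chamfered 3 mm. The blade hangs in it with the handle's underside resting on the stand's top
- fan: Loose black axial fan standing on edge, 25 x 120 x 120 mm, origin under its centre: to be left alone
- capacitor: Loose capacitor can, 35 mm diameter, 50 mm high, origin under its centre: to be left alone
- bin: Loose open blue bin of screws, 130 x 90 x 55 mm, origin under its centre: to be left alone
Mind the look-alikes: they are no part of the job. Of the things like the part that bears blade_handle, leave any that is blue or turquoise; of the rest the larger one is meant.

How it is judged:
On the way, in this order (a step that is already met when the one before it is completed fails the run):
1. the blade is down through the slot (horizontal distance between blade_tip and slot below 0.032 m and z of blade_tip in the frame of slot below -0.006 m), for 0.1 s.
2. the pad presses the heat sink with at least 9 N (contact force between pad and heat_sink above 9 N), for 0.2 s.
At the end, for the whole second after the job is handed in: the pad presses the heat sink with 9 to 19 N; the blade is back down in the stand's pocket (tip at least 40 mm below the rim, within 9 mm of its centre, within 0.12 rad of upright), released and at rest (contact force between pad and heat_sink between 9 and 19 N and horizontal distance between blade_tip and stand_hole0 below 0.009 m and z of blade_tip in the frame of stand_hole0 below -0.04 m and angle between blade_handle's own z axis and vertical below 0.12 rad and linear speed of blade below 0.02 m/s); the robot touches nothing.
It fails at once if the pad over-tightened: more than 27 N on the heat sink (contact force between pad and heat_sink above 27 N).
It fails at once if the blade forced against the jig or its wheel with more than 32 N (contact force between blade and jig above 32 N).
It fails at once if fingers used on the pad or heat sink (contact force between the fingers and pad above 1 N or contact force between the fingers and heat_sink above 1 N).
It fails at once if fan, capacitor or bin moved by more than 15 mm (distance of any of fan, capacitor, bin from where it was at the start of the episode above 0.015 m).
It also fails if it takes over 72 s, if anything falls off the work surface, if the arm or the gripper's body presses on something with over 40 N, if the wrist force passes 120 N, or if a joint passes its speed limit or range.

## Working session

There is one attempt and no reset: what is moved stays moved. The work goes in short steps, Python scripts to look and compute and a tool call to move; the robot and the scene stay as the last step left them, time stands still between calls to the robot, and variables do not carry over. Pictures are saved under pics/ and viewed, at most 10 in all, crops included, and the job is handed in when it is done.

Besides the shell and the picture viewer there is one more tool, called after "Request:" as name(argument=value, ...) on one line, values as JSON. carry_out: Moves the arm, as the interface text tells. Shifts and turns lie within -1 to 1; 1 stands for 100 mm of shift or pi/2 rad of turn. Its arguments: {"type":"object","properties":{"rows":{"type":"array"},"jaw":{"type":"number"}},"required":["rows"]}

```bash
mkdir -p pics; python3 - <<'E'
from station import state, viewer, bot
import cv2, numpy as np
for n in("scene","side"):
    im=viewer.camera(n); cv2.imwrite(f"pics/{n}0.png",im[...,::-1]); c=viewer.get_calibration(n); print(n,c["fx"],c["cx"],c["cy"],np.round(c["view"],3).tolist())
s=state();print(s["time"],s["position"],s["orientation"],bot.pinch_z)
print(np.round(viewer.get_calibration("wrist")["view"],3).tolist())
E
```

```text
scene 470.09315941957493 317.9172143782842 236.650619368045 [[-0.568, 0.823, -0.012, 0.343], [0.585, 0.393, -0.71, -0.291], [-0.579, -0.41, -0.704, 1.474], [0.0, 0.0, 0.0, 1.0]]
side 461.8616861525705 317.14925347748544 234.8375097452887 [[0.822, -0.569, 0.021, -0.487], [-0.268, -0.419, -0.867, 0.232], [0.502, 0.707, -0.497, 0.599], [0.0, 0.0, 0.0, 1.0]]
0.1 [ 5.49740920e-01 -9.25680711e-06  1.82145075e-01] [-3.85470301e-04  7.07112104e-01  7.07101263e-01 -3.58428073e-04] 0.0188
[[1.0, 0.0, -0.002, -0.55], [0.001, -0.965, 0.262, -0.028], [-0.002, -0.262, -0.965, 0.391], [0.0, 0.0, 0.0, 1.0]]
```

View pics/scene0.png

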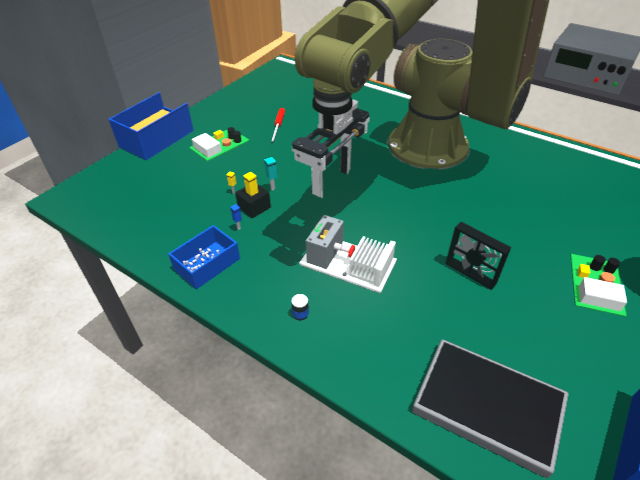

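View pics/side0.png

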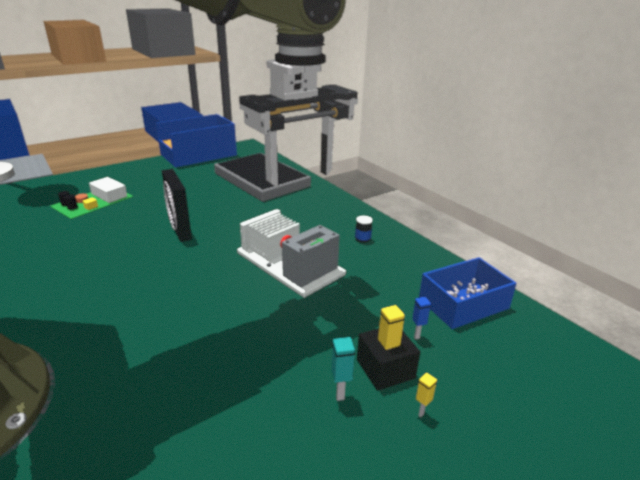

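The scene picture shows the yellow blade in its black stand at about (251,184), with a smaller yellow look-alike at (231,180). The jig housing is at (324,240), the red pad at (348,250) and the heat sink at (372,258). In the side view the blade is at (391,327) and the housing at (311,255). Next I'll triangulate these and zoom in.

```bash
cat > h.py <<'E'
import cv2, numpy as np
from station import state, viewer, bot
def ray(c,p):
    V=np.array(c["view"]);R=V[:3,:3];t=V[:3,3]
    d=R.T@np.array([(p[0]-c["cx"])/c["fx"],(p[1]-c["cy"])/c["fy"],1.]);return -R.T@t,d/np.linalg.norm(d)
def plane(c,p,z):
    o,d=ray(c,p);return o+d*(z-o[2])/d[2]
def tri(c1,p1,c2,p2):
    A=np.zeros((3,3));b=np.zeros(3);rs=[ray(c1,p1),ray(c2,p2)]
    for o,d in rs: P=np.eye(3)-np.outer(d,d);A+=P;b+=P@o
    x=np.linalg.solve(A,b);return x,max(np.linalg.norm((np.eye(3)-np.outer(d,d))@(x-o)) for o,d in rs)
def proj(c,X):
    q=np.array(c["view"])@np.append(X,1.);return np.array([c["cx"]+c["fx"]*q[0]/q[2],c["cy"]+c["fy"]*q[1]/q[2]])
def blobs(im,lo,hi,amin=20):
    m=cv2.inRange(cv2.cvtColor(im,cv2.COLOR_RGB2HSV),lo,hi)
    n,l,st,ce=cv2.connectedComponentsWithStats(m)
    return [(ce[i].round(1).tolist(),st[i].tolist()) for i in range(1,n) if st[i,4]>=amin]
E
python3 - <<'E'
from h import *
rows=[]
for n,cs in(("scene",[(270,205),(205,150)]),("side",[(240,205),(335,300)])):
    im=cv2.imread(f"pics/{n}0.png"); rows.append(np.hstack([cv2.resize(im[y:y+75,x:x+100],None,fx=4,fy=4,interpolation=cv2.INTER_CUBIC) for x,y in cs]))
    rgb=im[...,::-1].copy()
    print(n,"Y",blobs(rgb,(20,120,80),(33,255,255)));print("R",blobs(rgb,(0,150,90),(6,255,255),8));print("G",blobs(rgb,(45,120,110),(75,255,255),8))
cv2.imwrite("pics/mos.png",np.vstack(rows))
E
```

```text
scene Y [([149.1, 119.4], [131, 110, 37, 20, 212]), ([355.8, 131.4], [352, 129, 7, 7, 20]), ([218.0, 134.0], [213, 130, 10, 9, 62]), ([231.0, 178.6], [227, 172, 9, 14, 99]), ([250.6, 183.7], [244, 172, 15, 24, 265]), ([323.6, 233.7], [320, 230, 8, 8, 29]), ([583.6, 270.3], [578, 264, 12, 13, 127])]
R [([595.9, 79.2], [594, 77, 5, 5, 16]), ([279.6, 116.0], [275, 108, 10, 18, 107]), ([351.2, 250.2], [349, 245, 6, 12, 45])]
G [([222.2, 145.9], [189, 130, 60, 31, 330]), ([317.7, 228.1], [314, 224, 8, 8, 23]), ([586.7, 284.9], [571, 254, 56, 63, 653]), ([596.6, 272.2], [588, 261, 20, 19, 127]), ([616.7, 276.2], [613, 268, 8, 16, 81])]
side Y [([292.0, 107.6], [287, 106, 11, 4, 20]), ([89.4, 202.8], [82, 198, 15, 11, 123]), ([390.6, 327.1], [378, 305, 27, 45, 935]), ([425.8, 388.6], [416, 373, 21, 33, 464])]
R [([285.1, 237.4], [282, 236, 8, 5, 19])]
G [([83.1, 206.9], [50, 192, 83, 27, 542]), ([319.5, 239.5], [318, 239, 4, 2, 8])]
```

View pics/mos.png

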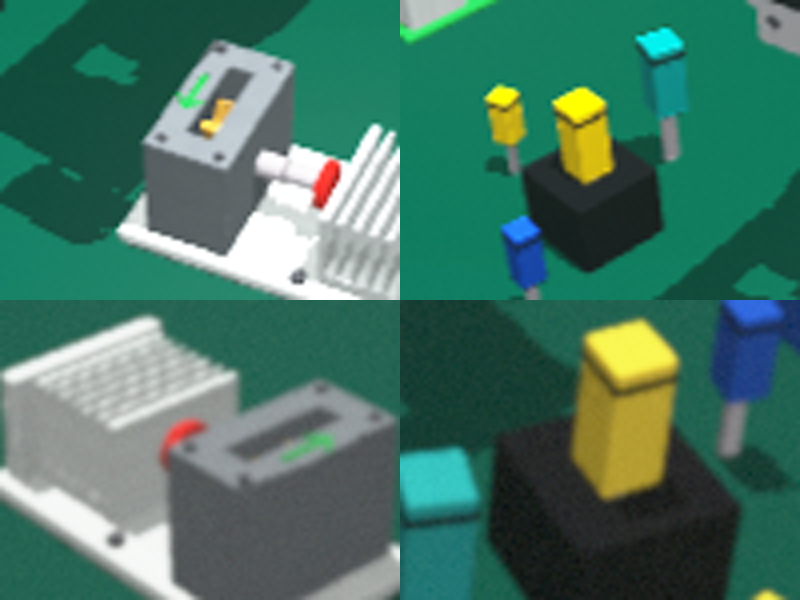

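The zoomed crops show, clearly, the housing top face, the slot with the brass tooth, the green arrow and the handle's top face. I'll cast their corners onto planes at the known heights.

```bash
python3 - <<'E'
from h import *
S=viewer.get_calibration("scene");D=viewer.get_calibration("side")
f=lambda L,o,m:[((x-m[0])/4+o[0]-.4,(y-m[1])/4+o[1]-.4) for x,y in L]
def show(n,c,P,z):
    W=np.array([plane(c,p,z)[:2] for p in P]);print(n,W.round(4).tolist(),"mid",W.mean(0).round(4),"edges",[round(float(np.linalg.norm(W[i]-W[(i+1)%4])),4) for i in range(4)],"ang",[round(float(np.degrees(np.arctan2(*(W[(i+1)%4]-W[i])[::-1]))),1) for i in range(4)])
show("house S",S,f([(215,40),(295,64),(222,167),(144,142)],(270,205),(0,0)),.084)
show("house D",D,f([(166,450),(318,380),(400,415),(245,489)],(240,205),(0,300)),.084)
show("slot S",S,f([(236,67),(254,73),(208,138),(190,131)],(270,205),(0,0)),.084)
show("slot D",D,f([(214,452),(322,408),(342,420),(236,462)],(240,205),(0,300)),.084)
show("top S",S,f([(553,102),(580,87),(607,97),(580,124)],(205,150),(400,0)),.108)
show("top D",D,f([(583,345),(640,320),(680,357),(616,388)],(335,300),(400,300)),.108)
show("stand S",S,f([(523,173),(555,142),(660,172),(592,210)],(205,150),(400,0)),.052)
show("stand D",D,f([(495,437),(575,420),(740,508),(595,545)],(335,300),(400,300)),.052)
print("tri handle",tri(S,(250.6,183.7),D,(390.6,327.1)))
E
```

```text
house S [[0.5312, -0.0329], [0.5224, 0.0179], [0.6161, 0.0294], [0.6244, -0.0181]] mid [ 0.5735 -0.0009] edges [0.0516, 0.0944, 0.0482, 0.0944] ang [99.8, 7.0, -80.1, -171.0]
house D [[0.5216, 0.0153], [0.6169, 0.0325], [0.6297, -0.0161], [0.5335, -0.0317]] mid [0.5754 0.    ] edges [0.0968, 0.0502, 0.0975, 0.0484] ang [10.2, -75.3, -170.8, 104.2]
slot S [[0.5438, -0.0094], [0.5423, 0.0022], [0.6016, 0.0101], [0.6027, -0.0015]] mid [5.726e-01 3.000e-04] edges [0.0117, 0.0599, 0.0117, 0.0594] ang [97.7, 7.6, -84.8, -172.4]
slot D [[0.5388, 0.0022], [0.6028, 0.009], [0.6041, -0.0053], [0.5424, -0.0104]] mid [ 0.5721 -0.0011] edges [0.0643, 0.0143, 0.0619, 0.0131] ang [6.1, -84.7, -175.2, 106.0]
top S [[0.5431, -0.2717], [0.5215, -0.2677], [0.52, -0.2465], [0.5508, -0.2427]] mid [ 0.5338 -0.2571] edges [0.022, 0.0213, 0.031, 0.0301] ang [169.4, 94.1, 7.0, -104.9]
top D [[0.521, -0.25], [0.5467, -0.2507], [0.5444, -0.2729], [0.5153, -0.2729]] mid [ 0.5319 -0.2616] edges [0.0258, 0.0224, 0.0291, 0.0235] ang [-1.4, -96.1, 179.9, 76.0]
stand S [[0.5599, -0.2922], [0.5236, -0.2962], [0.5091, -0.218], [0.5633, -0.2304]] mid [ 0.539  -0.2592] edges [0.0366, 0.0795, 0.0555, 0.062] ang [-173.8, 100.5, -12.8, -93.1]
stand D [[0.5093, -0.2227], [0.5398, -0.2318], [0.5578, -0.2979], [0.5038, -0.2831]] mid [ 0.5277 -0.2589] edges [0.0318, 0.0685, 0.056, 0.0607] ang [-16.6, -74.8, 164.7, 84.7]
tri handle (array([ 0.53396744, -0.25916676,  0.07972719]), np.float64(0.0009531664622908168))
```

Request:
carry_out(rows=[[[-0.1,0,0],[0,0,0]],[[-0.3,0,0],[0,0,0]],[[-0.5,-0.05,0],[0,0,0]],[[-0.7,-0.1,0],[0,0,0]],[[-0.85,-0.15,0],[0,0,0]],[[-1,-0.15,0],[0,0,0]],[[-1,-0.15,0],[0,0,0]],[[-1,-0.15,0],[0,0,0]],[[-1,-0.15,0],[0,0,0]],[[-1,-0.15,0],[0,0,0]]], jaw=0)

```text
time: 0.93
position: [0.535, -0.0995, 0.1826]
orientation: [-0.0, 0.707, 0.707, -0.0]
contact_force: [0.2, -0.3, 0.4]
grip_width: 1.0
grasp_force: 0.0
```

Request:
carry_out(rows=[[[-0.1,0,0],[0,0,0]],[[-0.25,0,0],[0,0,0]],[[-0.4,0,0],[0,0,0]],[[-0.55,0,0],[0,0,0]],[[-0.7,0,0],[0,0,0]],[[-0.85,0,0],[0,0,0]],[[-0.95,0,0],[0,0,0]],[[-1,0,0],[0,0,0]],[[-1,0,0],[0,0,0]],[[-1,0,0],[0,0,0]]])

```text
time: 1.77
position: [0.535, -0.1998, 0.1826]
orientation: [-0.0, 0.707, 0.707, 0.0]
contact_force: [0.2, -0.1, -0.6]
grip_width: 1.002
grasp_force: 0.0
```

```bash
python3 - <<'E'
from h import *
s=state();print(s["time"],s["position"].round(4),s["orientation"].round(4))
c=viewer.get_calibration("wrist");im=viewer.camera("wrist");cv2.imwrite("pics/w1.png",im[...,::-1]);print(c["fx"])
print([ (proj(c,X).round(0).tolist()) for X in([.534,-.259,.108],[.534,-.259,.052])])
E
```

```text
1.7667 [ 0.535  -0.1998  0.1826] [-1.000e-04  7.071e-01  7.071e-01  0.000e+00]
361.97457086902995
[[317.0, 311.0], [317.0, 285.0]]
```

View pics/w1.png

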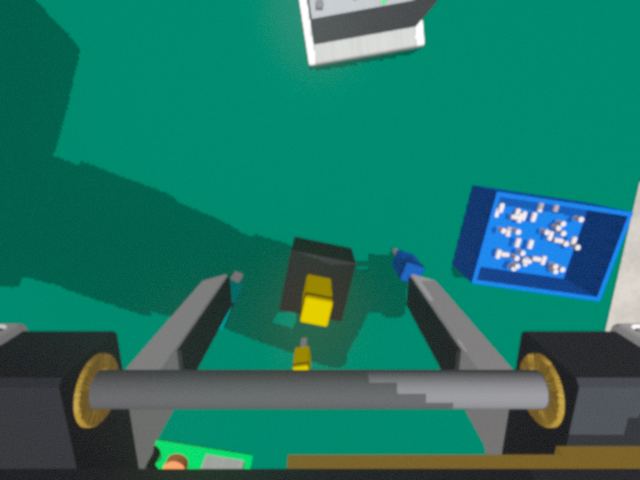

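The wrist view shows the stand turned slightly clockwise (top edge from (295,238) to (354,249)), with the handle's top face near (317,310). The turquoise and blue look-alikes are close to the finger line, at (232,288) and (405,265), so I'll measure their clearance and the handle yaw.

```bash
python3 - <<'E'
from h import *
S=viewer.get_calibration("scene");D=viewer.get_calibration("side");c=viewer.get_calibration("wrist")
a=cv2.imread("pics/scene0.png")[...,::-1].copy();b=cv2.imread("pics/side0.png")[...,::-1].copy();w=cv2.imread("pics/w1.png")[...,::-1].copy()
for n,lo,hi,bs,bd in(("turq",(85,120,80),(97,255,255),(270,165),(343,355)),("blue",(105,150,60),(122,255,255),(237,213),(421,312)),("yel",(20,120,80),(33,255,255),(251,184),(391,327)),("yel2",(20,120,80),(33,255,255),(231,179),(426,389))):
    f=lambda im,q:min(blobs(im,lo,hi),key=lambda e:np.hypot(e[0][0]-q[0],e[0][1]-q[1]))
    p,q=f(a,bs),f(b,bd);print(n,p,q,tri(S,p[0],D,q[0]))
m=cv2.inRange(cv2.cvtColor(w,cv2.COLOR_RGB2HSV),(20,120,60),(33,255,255))[260:330,290:345]
v=cv2.cvtColor(w,cv2.COLOR_RGB2HSV)[260:330,290:345,2]
top=((m>0)&(v>np.percentile(v[m>0],55))).astype(np.uint8)
cn=max(cv2.findContours(top,0,2)[0],key=cv2.contourArea);P=cv2.boxPoints(cv2.minAreaRect(cn))+[290,260];print(P.round(1).tolist())
W=np.array([plane(c,p,.108)[:2] for p in P]);print(W.round(4).tolist(),W.mean(0))
st=[plane(c,p,.052)[:2] for p in((295,238),(354,249),(282,311),(345,322))];print("stand",np.round(st,4).tolist(),np.mean(st,0))
cv2.imwrite("pics/w1c.png",cv2.resize(cv2.cvtColor(w,cv2.COLOR_RGB2BGR)[230:335,270:410],None,fx=5.6,fy=5.6,interpolation=cv2.INTER_CUBIC))
E
```

```text
turq ([270.5, 167.8], [264, 157, 13, 23, 221]) ([342.7, 359.0], [331, 336, 25, 47, 920]) (array([ 0.44532953, -0.26532804,  0.07306638]), np.float64(0.0011425966933983186))
blue ([235.9, 212.4], [231, 204, 10, 18, 136]) ([462.4, 293.6], [413, 259, 102, 70, 4464]) (array([ 0.65436918, -0.24394208,  0.07992073]), np.float64(0.03164623731567204))
yel ([250.6, 183.7], [244, 172, 15, 24, 265]) ([390.6, 327.1], [378, 305, 27, 45, 935]) (array([ 0.53396744, -0.25916676,  0.07972719]), np.float64(0.0009531664622908168))
yel2 ([231.0, 178.6], [227, 172, 9, 14, 99]) ([425.8, 388.6], [416, 373, 21, 33, 464]) (array([ 0.51843217, -0.34671888,  0.0487881 ]), np.float64(0.0008402989143835582))
[[300.1, 320.6], [305.0, 296.2], [331.9, 301.6], [327.0, 326.0]]
[[0.5199, -0.2677], [0.5242, -0.2455], [0.5465, -0.2503], [0.5426, -0.2727]] [ 0.53328222 -0.25905963]
stand [[0.513, -0.2106], [0.5693, -0.2214], [0.4987, -0.2863], [0.5622, -0.2984]] [ 0.53578262 -0.25416702]
```

View pics/w1c.png

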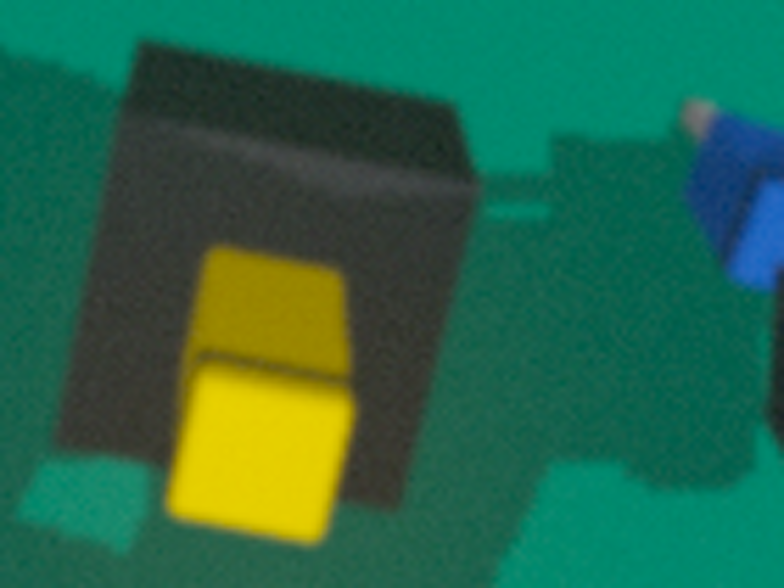

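Handle centre is (0.5335, -0.259) with yaw about -11.5°. The turquoise one is clear if I half close the jaws first. Now I'll approach.

Request:
carry_out(rows=[[[-0.1,0,0],[0,0,0.02]],[[-0.2,0,0],[0,0,0.05]],[[-0.3,0,0],[0,0,0.08]],[[-0.4,-0.01,0.1],[0,0,0.11]],[[-0.5,-0.015,0.2],[0,0,0.128]],[[-0.59,-0.015,0.3],[0,0,0.128]],[[-0.59,-0.015,0.4],[0,0,0.128]],[[-0.59,-0.015,0.53],[0,0,0.128]],[[-0.59,-0.015,0.53],[0,0,0.128]],[[-0.59,-0.015,0.53],[0,0,0.128]]], jaw=0.4)

```text
time: 2.65
position: [0.5333, -0.2586, 0.129]
orientation: [-0.001, 0.774, 0.633, -0.0]
contact_force: [-0.3, -0.1, 1.4]
grip_width: 0.597
grasp_force: 0.0
```

```bash
python3 - <<'E'
from h import *
c=viewer.get_calibration("wrist");s=state();w=viewer.camera("wrist");print(s["position"].round(4),s["orientation"].round(4),s["grip_width"])
cv2.imwrite("pics/w2.png",w[...,::-1])
hsv=cv2.cvtColor(w,cv2.COLOR_RGB2HSV);m=cv2.inRange(hsv,(20,120,60),(33,255,255));n,l,st,ce=cv2.connectedComponentsWithStats(m);i=1+np.argmin([np.linalg.norm(ce[k]-proj(c,[.5335,-.259,.1])) for k in range(1,n)])
mm=l==i;v=hsv[...,2];top=(mm&(v>np.percentile(v[mm],55))).astype(np.uint8)
cn=max(cv2.findContours(top,0,2)[0],key=cv2.contourArea);r=cv2.minAreaRect(cn);P=cv2.boxPoints(r);W=np.array([plane(c,p,.108)[:2] for p in P]);print(st[i],r,W.round(4).tolist(),W.mean(0),np.degrees(np.arctan2(*(W[2]-W[1])[::-1])))
E
```

```text
[ 0.5333 -0.2586  0.129 ] [-7.000e-04  7.742e-01  6.329e-01 -3.000e-04] 0.5969345307251
[ 299  229   41   55 2047] ((318.5, 261.5), (25.0, 35.0), 90.0) [[0.5247, -0.2462], [0.5467, -0.2506], [0.5435, -0.2673], [0.5211, -0.2628]] [ 0.5339881  -0.25672412] -100.73893021731341
```

View pics/w2.png

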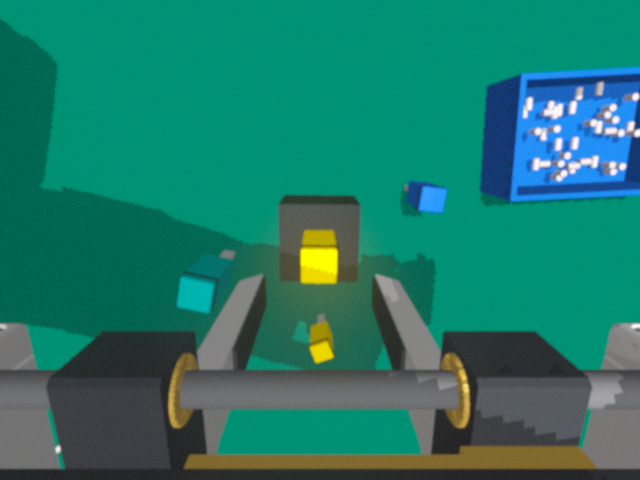

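The handle at (319,262) lies square to the stand and centred between the fingers. I'll go down and grip.

Request:
carry_out(rows=[[[0,0,0.1],[0,0,0]],[[0,0,0.2],[0,0,0]],[[0,0,0.3],[0,0,0]],[[0,0,0.4],[0,0,0]],[[0,0,0.5],[0,0,0]],[[0,0,0.58],[0,0,0]],[[0,0,0.65],[0,0,0]],[[0,0,0.69],[0,0,0]],[[0,0,0.69],[0,0,0]],[[0,0,0.69],[0,0,0]]])

```text
time: 3.53
position: [0.5336, -0.259, 0.0607]
orientation: [0.0, 0.775, 0.633, 0.0]
contact_force: [0.6, 0.1, 0.3]
grip_width: 0.598
grasp_force: 0.0
```

Request:
carry_out(rows=[[[0,0,0],[0,0,0]],[[0,0,0],[0,0,0]],[[0,0,0],[0,0,0]],[[0,0,0],[0,0,0]],[[0,0,0],[0,0,0]],[[0,0,0],[0,0,0]],[[0,0,0],[0,0,0]],[[0,0,0],[0,0,0]],[[0,0,0],[0,0,0]],[[0,0,0],[0,0,0]]], jaw=1)

```text
time: 4.37
position: [0.5335, -0.259, 0.0608]
orientation: [0.0, 0.775, 0.633, 0.0]
contact_force: [-0.5, 0.4, 0.9]
grip_width: 0.255
grasp_force: 30.0
```

Request:
carry_out(rows=[[[0,0,-0.05],[0,0,0]],[[0,0,-0.15],[0,0,0]],[[0,0,-0.3],[0,0,0]],[[0,0,-0.45],[0,0,0]],[[0,0,-0.6],[0,0,0]],[[0,0,-0.75],[0,0,0]],[[0,0,-0.9],[0,0,0]],[[0,0,-1],[0,0,0]],[[0,0,-1],[0,0,0]],[[0,0,-1],[0,0,0]]])

```text
time: 5.2
position: [0.5335, -0.259, 0.1609]
orientation: [0.0, 0.774, 0.633, 0.0]
contact_force: [-0.6, 0.3, -1.2]
grip_width: 0.249
grasp_force: 30.0
```

Request:
carry_out(rows=[[[0.1,0,0],[0,0,0]],[[0.2,0,0],[0,0,0]],[[0.3,0,-0.1],[0,0,0]],[[0.4,0,-0.1],[0,0,0]],[[0.5,0,-0.1],[0,0,0]],[[0.6,0,-0.1],[0,0,0]],[[0.7,0,-0.1],[0,0,0]],[[0.75,0,-0.1],[0,0,0]],[[0.75,0,-0.1],[0,0,0]],[[0.75,0,-0.1],[0,0,0]]])

```text
time: 6.03
position: [0.5485, -0.1854, 0.1706]
orientation: [-0.0, 0.774, 0.633, -0.0]
contact_force: [0.1, -0.3, -0.2]
grip_width: 0.251
grasp_force: 30.0
```

```bash
python3 - <<'E'
from h import *
s=state();c=viewer.get_calibration("wrist");w=viewer.camera("wrist");d=viewer.camera("side");D=viewer.get_calibration("side")
sc=viewer.camera("scene");cv2.imwrite("pics/w3.png",w[...,::-1]);cv2.imwrite("pics/sc3.png",sc[...,::-1]);cv2.imwrite("pics/d3.png",d[...,::-1])
print(s["position"].round(4),s["orientation"].round(4),s["grip_width"],s["contact_force"],proj(c,[.5335,-.259,.052]))
p=np.array(s["position"]);t=proj(D,p-[0,0,.02]).astype(int);u=proj(viewer.get_calibration("scene"),p-[0,0,.02]).astype(int);print(t,u)
q=proj(c,[.5335,-.259,.052]).astype(int)
cr=lambda im,o,h,k:cv2.resize(im[max(o[1]-h,0):max(o[1]-h,0)+2*h,o[0]-h:o[0]+h,::-1],(k,k),interpolation=cv2.INTER_CUBIC)
cv2.imwrite("pics/m3.png",np.hstack([cr(d,t,40,390),cr(w,(320,240),120,390)]))
E
```

```text
[ 0.5485 -0.1854  0.1706] [-0.000e+00  7.744e-01  6.327e-01 -1.000e-04] 0.2506124811425696 [ 0.13180098 -0.33869787 -0.18680586] [318.17887598 305.65008345]
[367 257] [266 174]
```

View pics/m3.png

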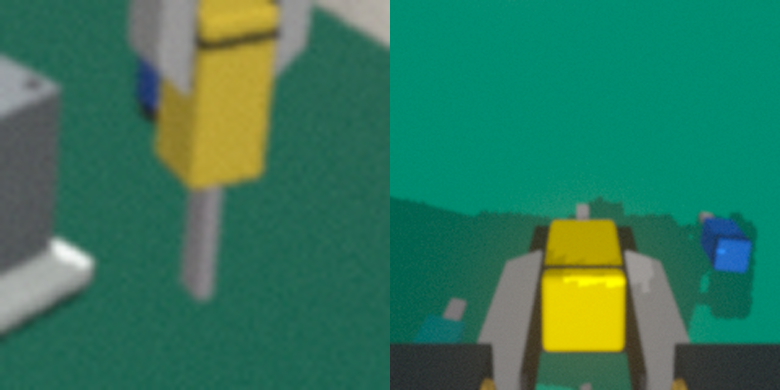

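The blade's tip is visible in the wrist view, about 5 mm wide across the closing direction. The blade thickness therefore lies along the closing axis, as wanted. I'll move in front of the jig, turn parallel to the slot and look down on it.

Request:
carry_out(rows=[[[0.1,0,0],[0,0,-0.03]],[[0.2,0,0],[0,0,-0.06]],[[0.3,0,-0.1],[0,0,-0.09]],[[0.42,0,-0.1],[0,0,-0.12]],[[0.54,0,-0.1],[0,0,-0.15]],[[0.66,0,-0.1],[0,0,-0.18]],[[0.78,0,-0.1],[0,0,-0.21]],[[0.87,0,-0.1],[0,0,-0.222]],[[0.87,0,-0.1],[0,0,-0.222]],[[0.87,0,-0.1],[0,0,-0.222]]])

```text
time: 7.02
position: [0.5658, -0.1004, 0.1806]
orientation: [0.0, 0.653, 0.757, -0.0]
contact_force: [-0.4, -0.8, -1.2]
grip_width: 0.251
grasp_force: 30.0
```

```bash
python3 - <<'E'
from h import *
s=state();c=viewer.get_calibration("wrist");w=viewer.camera("wrist");cv2.imwrite("pics/w4.png",w[...,::-1])
p=np.array(s["position"]);q=proj(c,[.573,0,.084]);t=proj(c,p-[0,0,.0528]);print(p.round(4),s["orientation"].round(4),"slot",q,"tip",t)
o=(q-[75,60]).astype(int);o[1]=max(o[1],0);print(o);cv2.imwrite("pics/w4c.png",cv2.resize(w[o[1]:o[1]+120,o[0]:o[0]+150,::-1],None,fx=5,fy=5,interpolation=cv2.INTER_CUBIC))
E
```

```text
[ 0.5658 -0.1004  0.1806] [ 0.000e+00  6.534e-01  7.570e-01 -1.000e-04] slot [346.11073357 113.22806913] tip [318.07047585 250.25580141]
[271  53]
```

View pics/w4c.png

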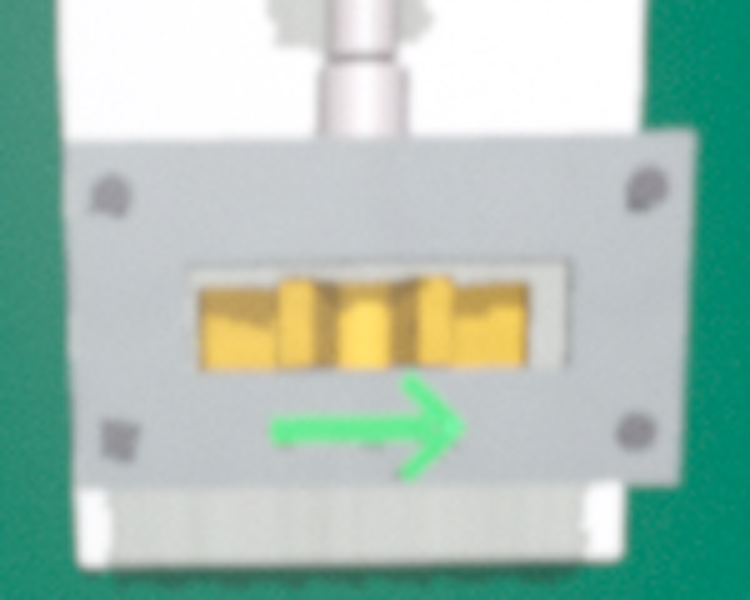

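The view shows the slot squarely, with two teeth in it: crop columns about 282–315 and 418–450, symmetric about the middle, with a gap between. I'll convert to jig coordinates.

```bash
python3 - <<'E'
from h import *
c=viewer.get_calibration("wrist");o=np.array([271,53])
u=lambda x,y:np.array([x,y])/5+o-.4
def show(n,L,z):
    W=np.array([plane(c,u(*p),z)[:2] for p in L]);a=np.degrees(np.arctan2(*(W[1]-W[0])[::-1])),np.degrees(np.arctan2(*(W[2]-W[3])[::-1]));print(n,W.mean(0).round(4),np.round(a,2),np.linalg.norm(W[1]-W[0]).round(4),np.linalg.norm(W[2]-W[1]).round(4));return W.mean(0)
show("house",[(65,142),(698,130),(680,485),(78,487)],.084)
m=show("slot",[(190,265),(575,262),(568,372),(195,372)],.084)
show("screws",[(111,197),(648,190),(636,433),(120,440)],.084)
a=np.radians(8.5);ex=np.array([np.cos(a),np.sin(a)])
for x in(282,298,315,418,434,450): print(x,[(1000*(plane(c,u(x,320),z)[:2]-m)@ex).round(1) for z in(.0727,.075)])
print(np.array(c["view"]).round(3).tolist())
E
```

```text
house [ 0.5737 -0.002 ] [9.39 8.58] 0.0964 0.0524
slot [ 0.574  -0.0024] [8.81 8.39] 0.0597 0.0163
screws [ 0.5735 -0.0023] [9.09 9.14] 0.0824 0.0359
282 [np.float64(-15.4), np.float64(-15.4)]
298 [np.float64(-12.8), np.float64(-12.8)]
315 [np.float64(-10.0), np.float64(-10.1)]
418 [np.float64(6.7), np.float64(6.5)]
434 [np.float64(9.3), np.float64(9.0)]
450 [np.float64(11.9), np.float64(11.6)]
[[0.989, 0.146, -0.001, -0.545], [0.141, -0.955, 0.262, -0.203], [0.038, -0.259, -0.965, 0.341], [0.0, 0.0, 0.0, 1.0]]
```

Slot centre is (0.5738, -0.0022) with yaw 8.9°, and the sizes match those given (96×52 and 60×16). The teeth are at roughly -26° and +18°. I'll hover the blade over jig x = -20 mm, behind the left tooth, and look at the pad gap.

Request:
carry_out(rows=[[[0.1,0,0],[0,0,0]],[[0.22,0,0],[0,0,0]],[[0.34,0.01,0],[0,0,0]],[[0.46,0.01,0],[0,0,0]],[[0.58,0.02,0],[0,0,-0.005]],[[0.7,0.022,0],[0,0,-0.005]],[[0.82,0.022,0],[0,0,-0.005]],[[0.92,0.022,0],[0,0,-0.005]],[[0.958,0.022,0],[0,0,-0.005]],[[0.958,0.022,0],[0,0,-0.005]]])

```text
time: 7.9
position: [0.5538, -0.0042, 0.1807]
orientation: [0.0, 0.65, 0.76, 0.0]
contact_force: [-0.8, -0.1, -1.3]
grip_width: 0.252
grasp_force: 30.0
```

```bash
cat >> h.py <<'E'
J=np.array([.5738,-.0022]);A=np.radians(8.9);EX=np.array([np.cos(A),np.sin(A)]);EY=np.array([-np.sin(A),np.cos(A)])
def jig(X): d=np.array(X)[:2]-J; return 1000*np.array([d@EX,d@EY])
def unjig(x,y,z): return np.append(J+EX*x/1000+EY*y/1000,z)
def look(name):
    s=state();c=viewer.get_calibration("wrist");w=viewer.camera("wrist");cv2.imwrite(f"pics/{name}.png",w[...,::-1])
    print("t",s["time"],"tip jig",jig(s["position"]).round(1),"tipz",round(s["position"][2]-.0528,4),"F",np.round(s["contact_force"],1))
    m=cv2.inRange(cv2.cvtColor(w,cv2.COLOR_RGB2HSV),(0,130,60),(8,255,255))|cv2.inRange(cv2.cvtColor(w,cv2.COLOR_RGB2HSV),(174,130,60),(180,255,255))
    n,l,st,ce=cv2.connectedComponentsWithStats(m)
    for i in range(1,n):
        if st[i,4]>15:
            print("red",ce[i].round(1),st[i].tolist(),"centroid y@z45,60",[jig(plane(c,ce[i],z)).round(1).tolist() for z in(.045,.06)])
    return c,w
E
python3 - <<'E'
from h import *
c,w=look("w5");q=proj(c,unjig(0,50,.06)).astype(int);print(q)
o=np.maximum(q-[80,60],0);print(o)
cv2.imwrite("pics/w5c.png",cv2.resize(w[o[1]:o[1]+120,o[0]:o[0]+160,::-1],None,fx=5,fy=5,interpolation=cv2.INTER_CUBIC))
E
```

```text
t 7.9 tip jig [-20.    1.1] tipz 0.1279 F [-0.8 -0.1 -1.3]
red [340.  152.8] [326, 149, 29, 9, 201] centroid y@z45,60 [[-0.4, 68.4], [-1.3, 68.8]]
[341 174]
[261 114]
```

View pics/w5c.png

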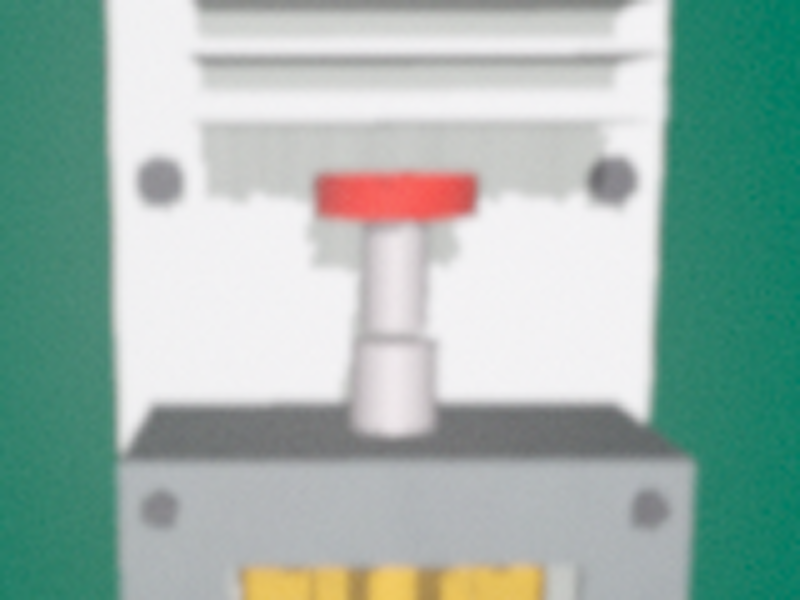

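The view shows the pad front edge at crop row ~173 (z = 60 mm) and the heat sink's near top edge at row ~122 (z = 66 mm). Now I'll compute the gap.

```bash
python3 - <<'E'
from h import *
c=viewer.get_calibration("wrist");o=np.array([261,114]);u=lambda x,y:np.array([x,y])/5+o-.4
for n,p,z in(("pad front",(396,173),.06),("pad back",(396,222),.06),("hs edge",(396,122),.066),("hs edge",(396,122),.066),("house back edge",(396,458),.084),("step",(394,338),.054)):print(n,jig(plane(c,u(*p),z)).round(1))
E
```

```text
pad front [-1.5 72. ]
pad back [-1.3 63.8]
hs edge [-2.  80.4]
hs edge [-2.  80.4]
house back edge [-2.1 26.4]
step [-1.  43.2]
```

The gap is about 8 mm, i.e. about 1.8 teeth to touch and 3.3 teeth (~148°) in total. I'll go down behind the first tooth.

Request:
carry_out(rows=[[[-0.01,0,0.06],[0,0,0]],[[-0.01,0,0.12],[0,0,0]],[[-0.01,0,0.18],[0,0,0]],[[-0.01,0,0.24],[0,0,0]],[[-0.01,0,0.3],[0,0,0]],[[-0.01,0,0.36],[0,0,0]],[[-0.01,0,0.42],[0,0,0]],[[-0.01,0,0.48],[0,0,0]],[[-0.01,0,0.54],[0,0,0]],[[-0.01,0,0.59],[0,0,0]]])

```text
time: 8.78
position: [0.554, -0.0062, 0.1209]
orientation: [-0.0, 0.65, 0.76, -0.0]
contact_force: [-0.3, 0.2, -1.4]
grip_width: 0.251
grasp_force: 30.0
```

Request:
carry_out(rows=[[[0,0.03,0],[0,0,0]],[[0,0.055,0],[0,0,0]],[[0,0.08,0],[0,0,0]],[[0,0.1,0],[0,0,0]],[[0,0.12,0],[0,0,0]],[[0,0.14,0],[0,0,0]],[[0,0.16,0],[0,0,0]],[[0,0.18,0],[0,0,0]],[[0,0.19,0],[0,0,0]],[[0,0.2,0],[0,0,0]]])

```text
time: 9.62
position: [0.5733, -0.0032, 0.1219]
orientation: [-0.001, 0.65, 0.76, -0.001]
contact_force: [-6.9, -1.1, 1.9]
grip_width: 0.255
grasp_force: 30.0
```

```bash
python3 - <<'E'
from h import *
look("s1")
E
```

```text
t 9.6167 tip jig [-0.6 -0.9] tipz 0.0691 F [-6.9 -1.1  1.9]
red [318.3 147.2] [300, 142, 38, 11, 353] centroid y@z45,60 [[-0.6, 72.0], [-0.6, 72.2]]
```

The push works: 7 N, and the pad advanced about 3.5 mm. I'll finish the stroke, then back off and lift inside the slot.

Request:
carry_out(rows=[[[0,0.02,0],[0,0,0]],[[0,0.035,0],[0,0,0]],[[0,0.05,0],[0,0,0]],[[0,0.065,0],[0,0,0]],[[0,0.08,0],[0,0,0]],[[0,0.08,0],[0,0,0]],[[0,0.06,0],[0,0,0]],[[0,0.04,0],[0,0,0]],[[0,0.03,-0.06],[0,0,0]],[[0,0.03,-0.12],[0,0,0]]])

```text
time: 10.5
position: [0.5768, -0.0026, 0.1344]
orientation: [0.0, 0.65, 0.76, 0.0]
contact_force: [0.6, 0.0, -0.8]
grip_width: 0.255
grasp_force: 30.0
```

```bash
python3 - <<'E'
from h import *
c,w=look("s2")
# brass columns along slot midline for tooth pattern
for y in(-3,0,3):
    r=[];
    for x in range(-30,31,1):
        p=proj(c,unjig(x,y,.073)).round().astype(int);r.append(w[p[1],p[0]].astype(int).sum()//3)
    print(y,r)
E
```

```text
t 10.5 tip jig [ 2.9 -0.9] tipz 0.0816 F [ 0.6  0.  -0.8]
red [313.6 144.3] [296, 140, 36, 10, 334] centroid y@z45,60 [[-0.6, 74.0], [-0.4, 74.1]]
-3 [np.int64(116), np.int64(118), np.int64(119), np.int64(119), np.int64(114), np.int64(111), np.int64(113), np.int64(122), np.int64(124), np.int64(125), np.int64(129), np.int64(135), np.int64(137), np.int64(147), np.int64(147), np.int64(147), np.int64(147), np.int64(147), np.int64(150), np.int64(152), np.int64(152), np.int64(154), np.int64(149), np.int64(136), np.int64(110), np.int64(90), np.int64(90), np.int64(100), np.int64(133), np.int64(131), np.int64(124), np.int64(117), np.int64(117), np.int64(112), np.int64(113), np.int64(112), np.int64(112), np.int64(108), np.int64(104), np.int64(101), np.int64(109), np.int64(132), np.int64(135), np.int64(137), np.int64(142), np.int64(145), np.int64(141), np.int64(140), np.int64(144), np.int64(142), np.int64(142), np.int64(142), np.int64(142), np.int64(134), np.int64(123), np.int64(114), np.int64(110), np.int64(110), np.int64(111), np.int64(112), np.int64(117)]
0 [np.int64(167), np.int64(176), np.
[... 1099 characters left out ...]
nt64(147), np.int64(149), np.int64(143), np.int64(140), np.int64(147), np.int64(154), np.int64(152), np.int64(150), np.int64(145), np.int64(130), np.int64(111), np.int64(102), np.int64(104), np.int64(127), np.int64(147), np.int64(157), np.int64(156), np.int64(155), np.int64(155), np.int64(153), np.int64(152), np.int64(130), np.int64(123), np.int64(118), np.int64(116), np.int64(120), np.int64(128), np.int64(147), np.int64(149), np.int64(147), np.int64(145), np.int64(146), np.int64(145), np.int64(149), np.int64(155), np.int64(153), np.int64(154), np.int64(152), np.int64(154), np.int64(153), np.int64(152), np.int64(154), np.int64(135), np.int64(143), np.int64(162), np.int64(170), np.int64(159)]
```

Pad moved 5.5 mm in all (≈53°), in line with the blade geometry; about 3 mm is left to touch. I'll return and go down behind the next tooth (x = -18).

Request:
carry_out(rows=[[[0,-0.05,0],[0,0,0]],[[0,-0.1,0],[0,0,0]],[[0,-0.15,0],[0,0,0]],[[0,-0.2,0],[0,0,0]],[[0,-0.21,0],[0,0,0]],[[0,-0.21,0.03],[0,0,0]],[[0,-0.21,0.06],[0,0,0]],[[0,-0.21,0.09],[0,0,0]],[[0,-0.21,0.12],[0,0,0]],[[0,-0.21,0.135],[0,0,0]]])

```text
time: 11.38
position: [0.5559, -0.0058, 0.1194]
orientation: [-0.0, 0.65, 0.76, -0.0]
contact_force: [-0.8, 0.7, -0.3]
grip_width: 0.251
grasp_force: 30.0
```

Request:
carry_out(rows=[[[0,0.02,0],[0,0,0]],[[0,0.035,0],[0,0,0]],[[0,0.05,0],[0,0,0]],[[0,0.065,0],[0,0,0]],[[0,0.08,0],[0,0,0]],[[0,0.095,0],[0,0,0]],[[0,0.11,0],[0,0,0]],[[0,0.12,0],[0,0,0]],[[0,0.13,0],[0,0,0]],[[0,0.13,0],[0,0,0]]])

```text
time: 12.22
position: [0.5683, -0.0039, 0.1201]
orientation: [-0.001, 0.65, 0.76, -0.001]
contact_force: [-6.4, -0.9, 2.1]
grip_width: 0.255
grasp_force: 30.0
```

```bash
python3 - <<'E'
from h import *
look("s3")
E
```

```text
t 12.2167 tip jig [-5.7 -0.9] tipz 0.0673 F [-6.4 -0.9  2.1]
red [325.3 141.9] [307, 137, 38, 11, 379] centroid y@z45,60 [[-0.5, 75.8], [-0.7, 75.8]]
```

Request:
carry_out(rows=[[[0,0.01,0],[0,0,0]],[[0,0.02,0],[0,0,0]],[[0,0.03,0],[0,0,0]],[[0,0.04,0],[0,0,0]],[[0,0.04,0],[0,0,0]],[[0,0.04,0],[0,0,0]],[[0,0.04,0],[0,0,0]],[[0,0.04,0],[0,0,0]],[[0,0.04,0],[0,0,0]],[[0,0.04,0],[0,0,0]]])

```text
time: 13.1
position: [0.5722, -0.0033, 0.1202]
orientation: [-0.001, 0.65, 0.76, -0.001]
contact_force: [-6.1, -1.0, 1.7]
grip_width: 0.252
grasp_force: 30.0
```

```bash
python3 - <<'E'
from h import *
look("s4")
E
```

```text
t 13.1 tip jig [-1.8 -0.9] tipz 0.0674 F [-6.1 -1.   1.7]
red [319.9 140.5] [302, 136, 37, 11, 361] centroid y@z45,60 [[-0.6, 76.8], [-0.6, 76.7]]
```

Request:
carry_out(rows=[[[0,0.01,0],[0,0,0]],[[0,0.02,0],[0,0,0]],[[0,0.03,0],[0,0,0]],[[0,0.04,0],[0,0,0]],[[0,0.04,0],[0,0,0]],[[0,0.04,0],[0,0,0]],[[0,0.04,0],[0,0,0]],[[0,0.04,0],[0,0,0]],[[0,0.04,0],[0,0,0]],[[0,0.04,0],[0,0,0]]])

```text
time: 13.98
position: [0.576, -0.0027, 0.12]
orientation: [-0.001, 0.65, 0.76, -0.001]
contact_force: [-6.0, -0.6, 1.7]
grip_width: 0.255
grasp_force: 30.0
```

```bash
python3 - <<'E'
from h import *
look("s5")
E
```

```text
t 13.9833 tip jig [ 2.1 -0.8] tipz 0.0672 F [-6.  -0.6  1.7]
red [314.7 140.2] [296, 135, 38, 11, 356] centroid y@z45,60 [[-0.7, 77.1], [-0.5, 77.0]]
```

Pad travel has levelled off at y ≈ 77.05, so touch was at about θ = 12.5° for this tooth. I'll push on and confirm the pad stays put.

Request:
carry_out(rows=[[[0,0.01,0],[0,0,0]],[[0,0.02,0],[0,0,0]],[[0,0.03,0],[0,0,0]],[[0,0.04,0],[0,0,0]],[[0,0.05,0],[0,0,0]],[[0,0.06,0],[0,0,0]],[[0,0.06,0],[0,0,0]],[[0,0.06,0],[0,0,0]],[[0,0.06,0],[0,0,0]],[[0,0.06,0],[0,0,0]]])

```text
time: 14.87
position: [0.5814, -0.0018, 0.1195]
orientation: [-0.001, 0.65, 0.76, -0.001]
contact_force: [-7.6, -1.5, -0.6]
grip_width: 0.255
grasp_force: 30.0
```

```bash
python3 - <<'E'
from h import *
look("s6")
E
```

```text
t 14.8667 tip jig [ 7.6 -0.8] tipz 0.0667 F [-7.6 -1.5 -0.6]
red [307.2 139.7] [289, 135, 38, 11, 348] centroid y@z45,60 [[-0.8, 77.5], [-0.3, 77.3]]
```

Request:
carry_out(rows=[[[0,-0.02,0],[0,0,0]],[[0,-0.03,0],[0,0,0]],[[0,-0.03,-0.05],[0,0,0]],[[0,-0.03,-0.1],[0,0,0]],[[0,-0.03,-0.13],[0,0,0]],[[0,-0.08,-0.13],[0,0,0]],[[0,-0.13,-0.13],[0,0,0]],[[0,-0.18,-0.13],[0,0,0]],[[0,-0.22,-0.13],[0,0,0]],[[0,-0.23,-0.13],[0,0,0]]])

```text
time: 15.75
position: [0.5593, -0.0054, 0.1332]
orientation: [-0.0, 0.65, 0.76, -0.0]
contact_force: [0.3, -0.2, 0.3]
grip_width: 0.252
grasp_force: 30.0
```

```bash
python3 - <<'E'
from h import *
look("s7")
E
```

```text
t 15.75 tip jig [-14.8  -0.9] tipz 0.0804 F [ 0.3 -0.2  0.3]
red [336.8 139.8] [319, 135, 36, 10, 314] centroid y@z45,60 [[-0.5, 77.4], [-1.2, 77.3]]
```

Pad now rests steady at ~77.3 (touch at θ ≈ 13–14°). For 14 N, the next tooth must reach about 35°, i.e. blade centre about +9.5 mm. I'll go down behind it.

Request:
carry_out(rows=[[[0,-0.012,0],[0,0,0]],[[0,-0.012,0.03],[0,0,0]],[[0,-0.012,0.06],[0,0,0]],[[0,-0.012,0.09],[0,0,0]],[[0,-0.012,0.12],[0,0,0]],[[0,-0.012,0.13],[0,0,0]],[[0,0.02,0.13],[0,0,0]],[[0,0.04,0.13],[0,0,0]],[[0,0.06,0.13],[0,0,0]],[[0,0.08,0.13],[0,0,0]]])

```text
time: 16.63
position: [0.567, -0.0041, 0.1201]
orientation: [-0.001, 0.65, 0.76, -0.001]
contact_force: [-8.4, -0.8, 2.9]
grip_width: 0.254
grasp_force: 30.1
```

Request:
carry_out(rows=[[[0,0.01,0],[0,0,0]],[[0,0.02,0],[0,0,0]],[[0,0.03,0],[0,0,0]],[[0,0.04,0],[0,0,0]],[[0,0.05,0],[0,0,0]],[[0,0.06,0],[0,0,0]],[[0,0.07,0],[0,0,0]],[[0,0.08,0],[0,0,0]],[[0,0.08,0],[0,0,0]],[[0,0.08,0],[0,0,0]]])

```text
time: 17.47
position: [0.5748, -0.0029, 0.12]
orientation: [-0.001, 0.65, 0.76, -0.001]
contact_force: [-8.1, -0.5, 2.6]
grip_width: 0.255
grasp_force: 30.1
```

```bash
python3 - <<'E'
from h import *
look("s8")
E
```

```text
t 17.4667 tip jig [ 0.9 -0.9] tipz 0.0672 F [-8.1 -0.5  2.6]
red [316.6 139.6] [298, 135, 38, 10, 351] centroid y@z45,60 [[-0.5, 77.5], [-0.4, 77.3]]
```

Force (+2.1 N over free) and geometry both give about 10 N pad force. The last ~8 mm goes slowly.

Request:
carry_out(rows=[[[0,0.01,0],[0,0,0]],[[0,0.02,0],[0,0,0]],[[0,0.03,0],[0,0,0]],[[0,0.04,0],[0,0,0]],[[0,0.05,0],[0,0,0]],[[0,0.06,0],[0,0,0]],[[0,0.07,0],[0,0,0]],[[0,0.08,0],[0,0,0]],[[0,0.085,0],[0,0,0]],[[0,0.085,0],[0,0,0]]])

```text
time: 18.35
position: [0.5823, -0.0016, 0.1191]
orientation: [-0.002, 0.65, 0.76, -0.002]
contact_force: [-10.4, -1.6, -0.7]
grip_width: 0.257
grasp_force: 30.2
```

```bash
python3 - <<'E'
from h import *
look("s9")
E
```

```text
t 18.35 tip jig [ 8.5 -0.8] tipz 0.0663 F [-10.4  -1.6  -0.7]
red [306.1 139.8] [288, 135, 38, 11, 346] centroid y@z45,60 [[-0.8, 77.4], [-0.2, 77.3]]
```

Push is 10.5 N at 8.5 mm past and the geometry gives about 14 N, so this is a good grip. I'll back off and lift out.

Request:
carry_out(rows=[[[0,-0.015,0],[0,0,0]],[[0,-0.03,0],[0,0,0]],[[0,-0.03,-0.05],[0,0,0]],[[0,-0.03,-0.12],[0,0,0]],[[0,-0.03,-0.2],[0,0,0]],[[0,-0.03,-0.3],[0,0,0]],[[0,-0.03,-0.4],[0,0,0]],[[0,-0.03,-0.5],[0,0,0]],[[0,-0.03,-0.55],[0,0,0]],[[0,-0.03,-0.55],[0,0,0]]])

```text
time: 19.23
position: [0.5818, -0.0019, 0.1768]
orientation: [0.001, 0.65, 0.76, 0.001]
contact_force: [0.5, -0.1, -1.6]
grip_width: 0.254
grasp_force: 29.9
```

```bash
cat > go.py <<'E'
from h import *
import sys
from scipy.spatial.transform import Rotation as R
s=state();q=s["orientation"];r=R.from_quat(q[[1,2,3,0]] if isinstance(q,np.ndarray) else [q[1],q[2],q[3],q[0]])
T=np.array([float(v) for v in sys.argv[1:4]]);d=r.inv().apply(T-s["position"])
print("pos",np.round(s["position"],4),"shift",(d/.1).round(3))
t=R.from_quat([.7745,.6325,0,0]);print("turn",((r.inv()*t).as_rotvec()/(np.pi/2)).round(4))
E
python3 go.py 0.5336 -0.259 0.175
```

```text
pos [ 0.5818 -0.0019  0.1768] shift [-2.465 -0.875  0.018]
turn [0.0016 0.     0.2271]
```

Request:
carry_out(rows=[[[-0.1,-0.04,0],[0,0,0]],[[-0.22,-0.08,0],[0,0,0]],[[-0.35,-0.13,0],[0,0,0]],[[-0.48,-0.17,0],[0,0,0]],[[-0.61,-0.22,0],[0,0,0]],[[-0.74,-0.26,0],[0,0,0]],[[-0.86,-0.3,0],[0,0,0]],[[-0.95,-0.34,0],[0,0,0]],[[-1,-0.35,0],[0,0,0]],[[-1,-0.35,0],[0,0,0]]])

```text
time: 20.07
position: [0.562, -0.1072, 0.1751]
orientation: [0.0, 0.65, 0.76, -0.0]
contact_force: [0.9, -0.3, -0.7]
grip_width: 0.249
grasp_force: 29.9
```

Request:
carry_out(rows=[[[-0.1,-0.04,0],[0,0,0.02]],[[-0.22,-0.08,0],[0,0,0.05]],[[-0.35,-0.13,0],[0,0,0.08]],[[-0.48,-0.17,0],[0,0,0.11]],[[-0.61,-0.22,0],[0,0,0.14]],[[-0.74,-0.26,0],[0,0,0.17]],[[-0.86,-0.3,0],[0,0,0.2]],[[-0.95,-0.34,0],[0,0,0.227]],[[-1,-0.35,0],[0,0,0.227]],[[-1,-0.35,0],[0,0,0.227]]])

```text
time: 20.9
position: [0.5428, -0.2117, 0.1751]
orientation: [0.0, 0.775, 0.632, -0.0]
contact_force: [-0.3, 0.4, -1.1]
grip_width: 0.256
grasp_force: 29.9
```

```bash
python3 go.py 0.5336 -0.259 0.175; python3 - <<'E'
from h import *
c,w=look("b1");p=np.array(state()["position"]);print("tip pred",proj(c,p-[0,0,.0528]))
d=viewer.camera("side");D=viewer.get_calibration("side");t=proj(D,p-[0,0,.03]).astype(int);print(t)
cv2.imwrite("pics/b1c.png",np.hstack([cv2.resize(d[t[1]-40:t[1]+40,t[0]-40:t[0]+40,::-1],(390,390),interpolation=cv2.INTER_CUBIC),cv2.resize(w[120:360,200:440,::-1],(390,390),interpolation=cv2.INTER_CUBIC)]))
E
```

```text
pos [ 0.5428 -0.2117  0.1751] shift [-0.482  0.005  0.001]
turn [ 0.      0.     -0.0008]
t 20.9 tip jig [ -63.  -202.2] tipz 0.1223 F [-0.3  0.4 -1.1]
red [ 69.1 464.6] [60, 457, 22, 14, 151] centroid y@z45,60 [[-426.9, -363.3], [-409.2, -352.8]]
tip pred [317.99556767 249.41669878]
[375 269]
```

View pics/b1c.png

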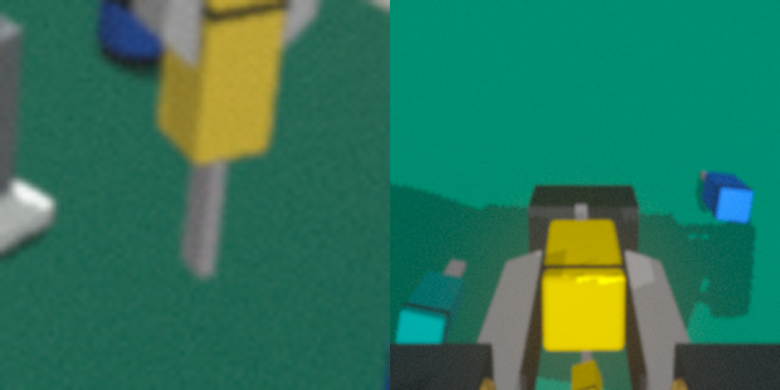

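The blade sits unchanged in the grip (tip at (317,249), predicted (318,249)). I'll go above the stand and lower it.

Request:
carry_out(rows=[[[-0.08,0,0],[0,0,0]],[[-0.18,0,0],[0,0,0]],[[-0.28,0,0],[0,0,0]],[[-0.38,0,0],[0,0,0]],[[-0.45,0.005,0],[0,0,0]],[[-0.482,0.005,0],[0,0,0]],[[-0.482,0.005,0.1],[0,0,0]],[[-0.482,0.005,0.25],[0,0,0]],[[-0.482,0.005,0.4],[0,0,0]],[[-0.482,0.005,0.5],[0,0,0]]])

```text
time: 21.83
position: [0.5335, -0.2571, 0.123]
orientation: [-0.001, 0.774, 0.633, -0.0]
contact_force: [-0.3, -0.2, -1.0]
grip_width: 0.25
grasp_force: 29.9
```

Request:
carry_out(rows=[[[0,0,0.06],[0,0,0]],[[0,0,0.13],[0,0,0]],[[0,0,0.2],[0,0,0]],[[0,0,0.27],[0,0,0]],[[0,0,0.34],[0,0,0]],[[0,0,0.4],[0,0,0]],[[0,0,0.44],[0,0,0]],[[0,0,0.48],[0,0,0]],[[0,0,0.5],[0,0,0]],[[0,0,0.5],[0,0,0]]])

```text
time: 22.67
position: [0.5338, -0.2576, 0.0748]
orientation: [-0.0, 0.774, 0.633, -0.0]
contact_force: [-0.5, -0.9, -1.5]
grip_width: 0.256
grasp_force: 29.9
```

Request:
carry_out(rows=[[[-0.01,0,0.03],[0,0,0]],[[-0.012,0,0.06],[0,0,0]],[[-0.012,0,0.09],[0,0,0]],[[-0.012,0,0.11],[0,0,0]],[[-0.012,0,0.125],[0,0,0]],[[-0.012,0,0.135],[0,0,0]],[[-0.012,0,0.135],[0,0,0]],[[-0.012,0,0.135],[0,0,0]],[[-0.012,0,0.135],[0,0,0]],[[-0.012,0,0.135],[0,0,0]]])

```text
time: 23.5
position: [0.5338, -0.2589, 0.0618]
orientation: [0.0, 0.775, 0.633, 0.0]
contact_force: [-0.5, 0.5, -1.2]
grip_width: 0.254
grasp_force: 29.9
```

Request:
carry_out(rows=[[[0,0,0],[0,0,0]],[[0,0,0],[0,0,0]],[[0,0,0],[0,0,0]],[[0,0,0],[0,0,0]],[[0,0,0],[0,0,0]],[[0,0,0],[0,0,0]],[[0,0,0],[0,0,0]],[[0,0,0],[0,0,0]],[[0,0,0],[0,0,0]],[[0,0,0],[0,0,0]]], jaw=0.4)

```text
time: 24.33
position: [0.5337, -0.2588, 0.0616]
orientation: [-0.0, 0.775, 0.633, -0.0]
contact_force: [-0.1, 0.2, 0.3]
grip_width: 0.601
grasp_force: 0.0
```

Request:
carry_out(rows=[[[0,0,-0.05],[0,0,0]],[[0,0,-0.15],[0,0,0]],[[0,0,-0.25],[0,0,0]],[[0,0,-0.4],[0,0,0]],[[0,0,-0.55],[0,0,0]],[[0,0,-0.7],[0,0,0]],[[0,0,-0.85],[0,0,0]],[[0,0,-0.95],[0,0,0]],[[0,0,-1],[0,0,0]],[[0,0,-1],[0,0,0]]])

```text
time: 25.17
position: [0.5341, -0.2591, 0.1631]
orientation: [0.001, 0.775, 0.633, 0.0]
contact_force: [-0.0, 0.7, -0.4]
grip_width: 0.599
grasp_force: 0.0
```

```bash
python3 - <<'E'
from h import *
S=viewer.get_calibration("scene");D=viewer.get_calibration("side");a=viewer.camera("scene");b=viewer.camera("side")
f=lambda im,q:min(blobs(im,(20,120,80),(33,255,255)),key=lambda e:np.hypot(e[0][0]-q[0],e[0][1]-q[1]))
p,q=f(a,(251,184)),f(b,(391,327));print(p,q,tri(S,p[0],D,q[0]))
print([x for x in blobs(a,(0,150,90),(6,255,255),8)]);print(state()["time"],state()["position"])
E
```

```text
([250.5, 183.7], [243, 172, 16, 25, 271]) ([390.9, 326.9], [378, 305, 27, 45, 932]) (array([ 0.53435939, -0.25922357,  0.07995377]), np.float64(0.001018629304947137))
[([595.9, 79.2], [594, 77, 5, 5, 16]), ([279.6, 116.0], [275, 108, 10, 18, 107])]
25.2667 [ 0.53349862 -0.25874147  0.16118298]
```

```bash
python3 - <<'E'
from h import *
a=viewer.camera("scene");S=viewer.get_calibration("scene")
print([x for x in blobs(a,(0,110,40),(10,255,255),4) if 300<x[0][0]<420 and 220<x[0][1]<290],"pred pad",proj(S,unjig(0,77,.045)))
bot.close_job();print(state()["time"])
E
```

```text
[([353.8, 249.4], [352, 246, 5, 8, 10])] pred pad [354.21743069 251.81077236]
the job is handed in; nothing more can be done
the job is handed in; nothing more can be done
```

The pad grips the heat sink at an estimated 14 N (from push force and wheel angle, not measured directly), the blade is back in its stand and released, and the job is handed in; no verdict came back.

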